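Glue up a bag tag in the bench press

ROBOT

A 6-joint arm with a two-finger parallel gripper is mounted at the origin on the work surface. World frame = base frame: x ahead of the robot, y to its left, z up, the work surface at z = 0. Lengths are in m, angles in degrees, forces in N, time in s.
With the tool pointing down it reaches from about 0.375 to 0.9 m from the base axis. Payload 3.1 kg.
Tool frame: the origin (TCP) lies at the very end of the fingers, on their centre line; the grasp point (between the pads) lies 19 mm behind it (bot.hold_point_z is the z of the grasp point in the tool frame, in m); z points along the fingers, y is the line along which they close (so a half turn about z gives the same grasp; the last joint's range is limited). The gripper opens to 87 mm and grips with 3 to 60 N. Pads are 19 mm wide; open, the fingers measure 117 mm over their backs; the gripper's body (75 mm by 190 mm) begins 51 mm behind the grasp point.
Start: joints at [63.398, 30.224, 82.088, -0, 67.689, -10.227], TCP at [0.176, 0.6, 0.223] pointing down, gripper open.
Joint ranges: [-176.69, 176.69], [-43.24, 126.21], [12.49, 139.97], [-82, 262], [0, 151.66], [-163.58, 163.58]. Speed limits (degrees/s): [159.86, 159.86, 180, 180, 180, 180].

INTERFACE

Orientations are given as a 3x3 rotation matrix whose columns are the frame's x, y, z axes.
In Python, from rig import bot, capture, camera_model gives the robot as it stands.
- The arm moves only by the tool apply_moves, never from a script. Its argument "plan" is text: rows parted by semicolons, each of 6 numbers parted by spaces: the shift along the tool's x, y, z in units of 0.05 m (1.0 is 0.05 m), then the turn, a rotation vector about the tool's x, y, z in units of 360 degrees (1.0 is 360 degrees). In form: dx dy dz ax ay az; .... A call has 1 to 10 rows; each row shifts and turns the commanded pose from where the row before left it, along the tool's axes as they then stand; what a row does not reach is not made up. A row lasts 1/12 s, in which the tool goes at most 41.7 mm and 7.16 degrees, less where a joint would pass 70% of its speed; a pose out of reach is approached as far as the arm can. A call with a number of a shift or a turn outside -1 to 1 is refused whole. A call with a gripper value outside its range is refused whole. "gripper" is the gripper command: -1 is shut, 1 is fully open, values between are in proportion, set as the call begins (left out, the last holds). The fingers move at their own pace and stop on an object; the grip force is fixed at half the most. Time passes only in rows, so rows that do not move let the fingers close. It gives the time, the measured TCP pose, the force, the opening and the grip force at its end, in the units of the state.
- bot.read_state(): the state, without advancing time (a new reading comes with each control period).
- capture(name): name is "scene" or "top" or "wrist"; returns the picture (384x512x3 uint8, red, green, blue); there is no depth.
- camera_model(name): a dict with "vertical_fov" (degrees; the focal length in pixels is half the picture's height over the tangent of half this angle, whatever the lens; pixels are square), "cx", "cy" (the principal point, pixels), "dist" ([k1, k2, p1, p2, k3] as OpenCV has them; the pictures are not rectified), "position" and "rotation" of the camera in the world; the wrist camera has in their place "hand_eye" (4x4, takes a point from camera to tool coordinates, whose origin is the TCP and whose axes are the flange's). Camera axes: x right, y down, z forward; pixel columns grow to the right and rows downward; lengths in m; the calibration is good to about 2 mm. A picture is of the moment at which its call begins: read the wrist's pose just before it. camera_model takes no time and is no camera call.
- bot.hand_in(): hands the job in; it is judged then, once.
The state is a dict: "time_s": time; "joint_positions": joint angles; "qvel": joint speeds; "tau": joint torques, N m; "position": TCP position; "tcp_rot": TCP orientation; "force": force on the tool from outside, world axes, zero at the start; "moment": the same for the moment, N m; "opening": opening from 0.0 (shut) to 1.0 (fully open); "grasp_force": force on a finger pad.
Only numpy, scipy, OpenCV 4.12 (cv2) and the standard library are available. Lean on these libraries where they do the work, as an engineer would, in place of code of your own. Each camera call takes 0.05 s, during which the arm holds its last target. There are 200 camera calls.

TASK

Lay the loose white tag case flat between the locating pins of the press's open tray, let go of it, and slide the tray fully home. Then push the spring-loaded plunger head down 20 mm, until the dark ring on its stem reaches the collar, and keep it there while the glue sets: finish while still holding it down, and never drive it to its bottom stop, which would crack the case. Leave the bottle, tape roll, cardboard box and mug alone.

Things in the scene. Friction and masses are not known exactly. Their poses are not given: they have to be found in the camera images.
- tag_centre (a point): Centre of the tag case, a loose flat block 70 x 40 x 14 mm (x, y, z), about 50 g, white plastic with a brown card insert on top; it starts lying flat on the table, its centre 7 mm up. x runs along its 70 mm length, y across its 40 mm width. Either way round is right; card side up.
- press: Bench press fixed to the table. Origin on the table straight under the plunger's axis; the tray comes out to its -x, the column is on its +x side. Base plate x -175 to +115 mm, 140 mm wide, 18 mm high. Column x 65 to 115 mm; a 60 mm wide arm at height 95 to 130 mm reaches from it to 30 mm in front of the plunger axis, with a collar (radius 18 mm) on it up to height 138 mm.
- nest (a point): Middle of the tag's place on the tray's top face, 30 mm above the table; moves with the tray, axes as the press's. Round-topped pins 6 mm thick, 10 mm tall at x +-27, y +-28 and at x +-10, y +-42 mm leave 48 mm (x) by 78 mm (y): the tag's length goes along y, 4 mm play all round, fingers fit at the middle of its long sides. Tray plate x -94 to +55 mm, 120 mm wide; under the plunger when home.
- tray_lip (a point): Top middle of the outer face of the tray's upright front lip, 58 mm above the table; axes parallel to the press's. The lip is 90 mm wide (y), 8 mm thick (it lies on the +x side of this point) and stands 28 mm above the tray's top face. Push it towards +x to shut the tray.
- tray (a joint): How far the tray is out, m: 0 = fully home against its stop, 0.16 = farthest out; starts 0.12 to 0.15. About 2 N of friction; it stays where it is left.
- plunger_top (a point): Middle of the plunger head's flat top, 194 mm above the table at rest. The black head is a disc 54 mm across (flat top 44 mm across) and 22 mm thick on a vertical steel stem, with 34 mm between head and collar at rest. Moves straight down only; 174 mm above the table when 20 mm down.
- plunger (a joint): How far the plunger is pressed, m: 0 = up at rest, 0.032 = bottom stop. A spring pushes it back up whenever it is let go: about 1 N to start, 5 N at 20 mm with no tag. The rubber pad (44 mm across) under it hangs 8 mm above the top of a tag in the nest and is sprung, so with a tag the push at 20 mm is about 10 N.
Things that resemble listed ones, but are neither listed nor needed, are in the scene too. Leave any purple or turquoise look-alike of the part that bears tag_centre alone.

How it is judged (in metres and radians):
On the way, in this order (a step that is already met when the one before it is completed fails the run):
1. the tag lies flat between the pins, let go, with the tray still out (x of tag_centre in the frame of nest between -0.009 and 0.009 m and y of tag_centre in the frame of nest between -0.009 and 0.009 m and z of tag_centre in the frame of nest between 0.003 and 0.011 m and angle between tag_centre's own z axis and vertical below 0.1 rad and value of joint tray above 0.08 m and contact force between the fingers and tag below 0.1 N), for 0.2 s.
2. the tray is fully home with the tag in it, the plunger still up (x of tag_centre in the frame of nest between -0.009 and 0.009 m and y of tag_centre in the frame of nest between -0.009 and 0.009 m and z of tag_centre in the frame of nest between 0.003 and 0.011 m and angle between tag_centre's own z axis and vertical below 0.1 rad and value of joint tray below 0.005 m and value of joint plunger below 0.006 m), for 0.2 s.
3. the plunger is held 20 mm down on the tag (value of joint plunger between 0.016 and 0.024 m and contact force between pad and tag above 1.5 N), for 0.5 s.
At the end, for the whole second after the job is handed in: The robot is still pushing the plunger (over 2 N), which stands 20 mm down within 4 mm; the tray is home within 6 mm; the tag lies flat between the pins (within 9 mm of the nest's middle) and the pad presses on it with over 1.5 N; the fingers do not touch the tag (all of step 3 and x of tag_centre in the frame of nest between -0.009 and 0.009 m and y of tag_centre in the frame of nest between -0.009 and 0.009 m and z of tag_centre in the frame of nest between 0.003 and 0.011 m and angle between tag_centre's own z axis and vertical below 0.1 rad and value of joint tray below 0.006 m and contact force between any of the fingers, the arm and plunger above 2 N and contact force between the fingers and tag below 0.1 N); the arm keeps its last pose, push and grip.
It fails at once if the plunger is driven to its bottom stop (over 29 mm) (value of joint plunger above 0.029 m).
It fails at once if the drinking bottle is moved more than 30 mm or tipped (distance of drink from where it was at the start of the episode above 0.03 m or angle between drink's own z axis and vertical above 0.4 rad).
It fails at once if the roll of tape is moved more than 30 mm or tipped (distance of tape from where it was at the start of the episode above 0.03 m or angle between tape's own z axis and vertical above 0.4 rad).
It fails at once if the cardboard box is moved more than 30 mm or tipped (distance of tagbox from where it was at the start of the episode above 0.03 m or angle between tagbox's own z axis and vertical above 0.4 rad).
It fails at once if the mug is moved more than 30 mm or tipped (distance of mug from where it was at the start of the episode above 0.03 m or angle between mug's own z axis and vertical above 0.4 rad).
It also fails if it takes over 67 s, if anything falls off the work surface, if the arm or the gripper's body presses on something with over 40 N, if the wrist force passes 120 N, or if a joint passes its speed limit or range.

## Working session

There is one attempt and no reset: what is moved stays moved. The work goes in short steps, Python scripts to look and compute and a tool call to move; the robot and the scene stay as the last step left them, time stands still between calls to the robot, and variables do not carry over. Pictures are saved under pics/ and viewed, at most 10 in all, crops included, and the job is handed in when it is done.

Besides the shell and the picture viewer there is one more tool, called after "Call:" by a JSON object that holds its "op" and its "data". apply_moves: Moves the arm, as the interface text tells. Its arguments: {"type":"object","properties":{"plan":{"type":"string"},"gripper":{"type":"number"}},"required":["plan"]}

```bash
ls; mkdir -p pics; cat > h.py <<'E'
import numpy as np, cv2
from rig import bot, capture, camera_model
def K(m):
    f=192/np.tan(np.radians(m["vertical_fov"])/2)
    return np.array([[f,0,m["cx"]],[0,f,m["cy"]],[0,0,1.]])
def pose(name,st=None):
    m=camera_model(name)
    if name=="wrist":
        st=st or bot.read_state()
        T=np.eye(4);T[:3,:3]=np.array(st["tcp_rot"]);T[:3,3]=st["position"]
        T=T@np.array(m["hand_eye"]);return m,T[:3,:3],T[:3,3]
    return m,np.array(m["rotation"]),np.array(m["position"])
def ray(name,px,z,st=None):
    m,R,p=pose(name,st)
    u=cv2.undistortPoints(np.array(px,float).reshape(-1,1,2),K(m),np.array(m["dist"],float)).reshape(-1,2)
    d=np.c_[u,np.ones(len(u))]@R.T
    return p+d*((z-p[2])/d[:,2])[:,None]
def proj(name,P,st=None):
    m,R,p=pose(name,st)
    return cv2.projectPoints((np.array(P,float).reshape(-1,3)-p)@R,np.zeros(3),np.zeros(3),K(m),np.array(m["dist"],float))[0].reshape(-1,2)
def snap(name,f):
    im=capture(name);cv2.imwrite("pics/"+f,im[:,:,::-1]);return im
E
python3 - <<'E'
from h import *
np.set_printoptions(precision=3,suppress=True)
a=snap("scene","s0.png");b=snap("top","t0.png")
for n in("scene","top"):
    m=camera_model(n);print(m)
print(bot.read_state())
E
```

```text
pics
{'vertical_fov': 54.103077200262675, 'cx': 253.52235723227386, 'cy': 192.5423521208491, 'dist': array([-0.098,  0.   ,  0.   ,  0.   ,  0.   ]), 'position': array([1.09 , 0.402, 0.784]), 'rotation': array([[-0.43 ,  0.63 , -0.647],
       [ 0.903,  0.288, -0.319],
       [-0.014, -0.722, -0.692]])}
{'vertical_fov': 47.1270177148063, 'cx': 256.36923009667674, 'cy': 191.40334272495087, 'dist': array([-0.057,  0.   ,  0.   ,  0.   ,  0.   ]), 'position': array([0.421, 0.138, 1.221]), 'rotation': array([[ 0.012, -0.996,  0.084],
       [-0.999, -0.015, -0.029],
       [ 0.03 , -0.083, -0.996]])}
{'time_s': 0.1, 'joint_positions': array([ 63.397,  30.272,  82.149,  -0.001,  67.69 , -10.227]), 'qvel': array([ 0.034, -0.118, -0.203,  0.03 , -0.113,  0.02 ]), 'tau': array([ -0.001, -44.098, -17.715,   0.063,   0.053,  -0.   ]), 'position': array([0.176, 0.599, 0.222]), 'tcp_rot': array([[-0.959,  0.282, -0.001],
       [ 0.282,  0.959, -0.002],
       [ 0.   , -0.002, -1.   ]]), 'force': array([-0.129, -0.667, -0.056]), 'moment': array([ 0.034, -0.065, -0.006]), 'grasp_force': 0.0, 'opening': 0.9966114170851692}
```

View pics/s0.png

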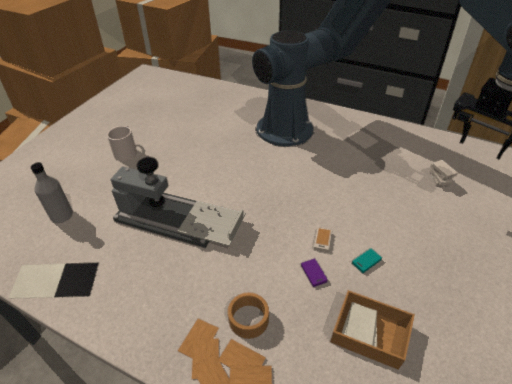

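View pics/t0.png

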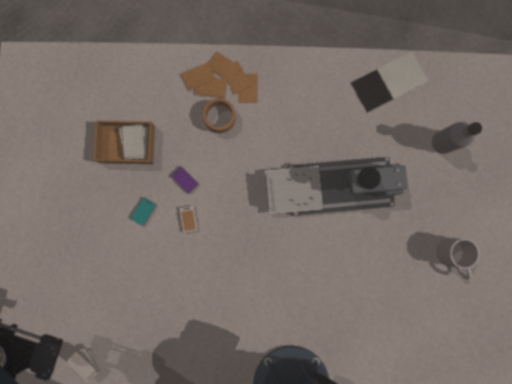

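The top view shows the tag at about (188,219), with its length nearly along the image vertical. The tray is at about (295,190), the plunger head at (369,178), and the press's +x axis points right. I'll measure these by masks.

```bash
python3 - <<'E'
from h import *
np.set_printoptions(precision=4,suppress=True)
b=cv2.imread("pics/t0.png");hsv=cv2.cvtColor(b,cv2.COLOR_BGR2HSV)
# card insert
c=cv2.inRange(hsv,(5,80,60),(25,255,255));c[:195]=0;c[240:]=0;c[:,:170]=0;c[:,210:]=0
n=max(cv2.findContours(c,0,1)[0],key=cv2.contourArea)
r=cv2.minAreaRect(n);P=ray("top",cv2.boxPoints(r),.014);print("card",r,P.mean(0),P[:,:2])
# tray plate & head
print("head",ray("top",[(369,178)],.194))
k=cv2.resize(b[145:225,255:415],None,fx=5,fy=5,interpolation=cv2.INTER_CUBIC)
cv2.imwrite("pics/c1.png",cv2.convertScaleAbs(k,alpha=1.7,beta=0))
E
```

```text
card ((188.01351928710938, 220.08108520507812), (18.9058837890625, 10.850333213806152), 80.53767395019531) [0.4415 0.2887 0.014 ] [[0.4642 0.3081]
 [0.4695 0.279 ]
 [0.4188 0.2693]
 [0.4135 0.2984]]
head [[ 0.5435 -0.1589  0.194 ]]
```

View pics/c1.png

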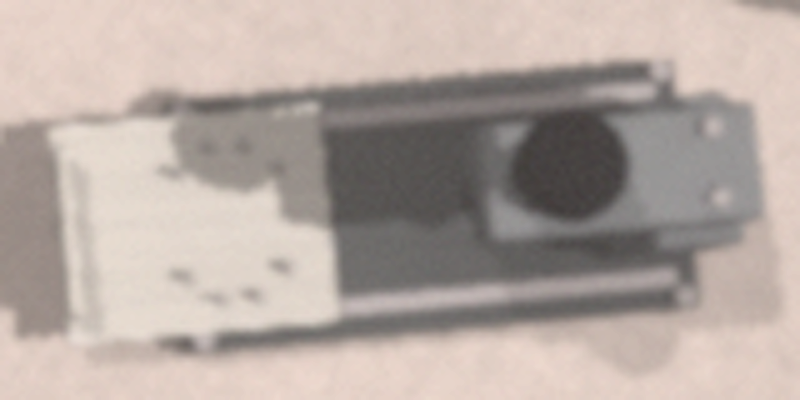

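The crop shows the eight pins, whose mean is about crop (227,220), the head disc at (570,165) and the lip at x 52–90.

```bash
python3 - <<'E'
from h import *
np.set_printoptions(precision=4,suppress=True)
f=lambda L:np.array(L)/5+[255,145]
pins=f([(205,148),(243,145),(168,170),(277,165),(180,275),(280,265),(215,298),(250,293)])
loc=np.array([(-10,42),(10,42),(-27,28),(27,28),(-27,-28),(27,-28),(-10,-42),(10,-42)])/1e3
Q=ray("top",pins,.037)[:,:2]
A=loc-loc.mean(0);B=Q-Q.mean(0);U,S,V=np.linalg.svd(A.T@B);R=(U@V).T
print("nest",Q.mean(0),"press x ang",np.degrees(np.arctan2(R[1,0],R[0,0])))
print(np.abs(B-A@R.T).max())
h=ray("top",f([(570,165)]),.194)[0,:2];d=h-Q.mean(0);print("head",h,"dist",np.linalg.norm(d),np.degrees(np.arctan2(d[1],d[0])))
print("lip",ray("top",f([(60,235)]),.058))
m,_,_=pose("wrist");print(np.array(m["hand_eye"]),m["vertical_fov"])
E
```

```text
nest [ 0.5293 -0.0157] press x ang -85.85323181683545
0.0034515808965823076
head [ 0.5435 -0.1589] dist 0.14388024236954602 -84.31833582025715
lip [[0.5179 0.0761 0.058 ]]
[[-0.0001 -0.9679 -0.2512  0.0686]
 [ 1.     -0.0002  0.      0.0003]
 [-0.0001 -0.2512  0.9679 -0.1629]
 [ 0.      0.      0.      1.    ]] 67.02727760843868
```

Call:
{"op": "apply_moves", "data": {"plan": "-0.6 -0.39 0 0 0 0;-0.6 -0.39 0 0 0 0;-0.6 -0.39 0 0 0 0;-0.6 -0.39 0 0 0 0;-0.6 -0.39 0 0 0 0;-0.6 -0.39 0 0 0 0;-0.6 -0.39 0 0 0 0;-0.6 -0.39 0 0 0 0;-0.6 -0.39 0 0 0 0;-0.6 -0.39 0 0 0 0", "gripper": 1}}

```text
time_s: 0.93
position: [0.4096, 0.3264, 0.2223]
tcp_rot: [[-0.959, 0.282, -0.001], [0.282, 0.959, -0.0], [0.001, -0.001, -1.0]]
force: [0.0, -0.2, 0.5]
opening: 1.002
grasp_force: 0.0
```

Call:
{"op": "apply_moves", "data": {"plan": "-0.4 -0.28 0.4 0 0 0;-0.4 -0.28 0.4 0 0 0;0 0 0.5 0 0 -0.019;0 0 0.5 0 0 -0.019;0 0 0 0 0 -0.019;0 0 0 0 0 -0.019;0 0 0 0 0 0;0 0 0 0 0 0"}}

```text
time_s: 1.6
position: [0.4394, 0.2898, 0.1323]
tcp_rot: [[-0.982, -0.187, -0.001], [-0.187, 0.982, -0.0], [0.001, -0.0, -1.0]]
force: [0.7, -0.0, 0.4]
opening: 0.997
grasp_force: 0.0
```

```bash
python3 - <<'E'
from h import *
np.set_printoptions(precision=4,suppress=True)
s=bot.read_state();print(s["time_s"],s["position"],s["tcp_rot"],s["force"])
snap("wrist","w1.png")
E
```

```text
1.6 [0.4394 0.2898 0.1323] [[-0.9823 -0.1874 -0.0005]
 [-0.1874  0.9823 -0.0002]
 [ 0.0006 -0.0001 -1.    ]] [ 0.6858 -0.0037  0.4028]
```

View pics/w1.png

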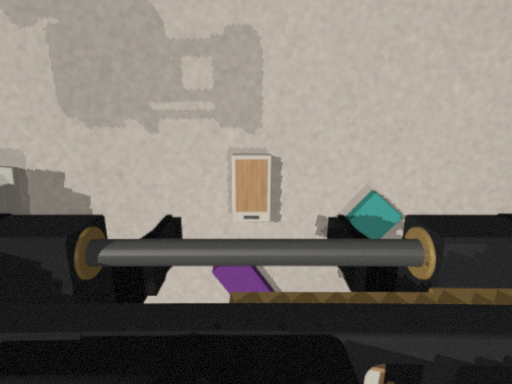

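The wrist view shows the tag upright in the picture, with corners about (232,153), (271,153), (271,221) and (233,221). The purple and teal blocks are clear of the finger paths.

```bash
cat >> h.py <<'E'
def rect(name,c,z,st):
    P=ray(name,c,z,st)[:,:2];ctr=P.mean(0)
    d=(P[3]-P[0]+P[2]-P[1])/2;w=(P[1]-P[0]+P[2]-P[3])/2
    return ctr,np.degrees(np.arctan2(d[1],d[0])),np.linalg.norm(d),np.linalg.norm(w)
E
python3 - <<'E'
from h import *
np.set_printoptions(precision=4,suppress=True)
s=bot.read_state()
b=cv2.imread("pics/w1.png");w=cv2.inRange(cv2.cvtColor(b,cv2.COLOR_BGR2HSV),(0,0,0),(179,255,255))
k=b[130:240,200:300].astype(int);card=cv2.inRange(cv2.cvtColor(b,cv2.COLOR_BGR2HSV),(5,90,60),(25,255,255));card[:140]=0;card[216:]=0;card[:,:225]=0;card[:,280:]=0
print(cv2.minAreaRect(max(cv2.findContours(card,0,1)[0],key=cv2.contourArea)))
c,a,L,W=rect("wrist",[(232,153),(271,153),(271,221),(233,221)],.014,s)
R=np.array(s["tcp_rot"]);print(c,a,L,W, R.T@(np.r_[c,0]-np.r_[s["position"][:2],0]))
print("tool y ang",np.degrees(np.arctan2(R[1,1],R[0,1])))
E
```

```text
((251.0, 185.0), (50.0, 30.0), 90.0)
[0.4435 0.2884] 11.090801489755481 0.07026826994845442 0.03855828385530287 [-0.0036 -0.0022  0.    ]
tool y ang 100.82142417965788
```

Call:
{"op": "apply_moves", "data": {"plan": "-0.07 -0.04 0.6 0 0 0;0 0 0.6 0 0 0;0 0 0.6 0 0 0;0 0 0.5 0 0 0;0 0 0.24 0 0 0;0 0 0 0 0 0"}}

```text
time_s: 2.15
position: [0.4417, 0.288, 0.0032]
tcp_rot: [[-0.982, -0.189, -0.005], [-0.189, 0.982, -0.002], [0.005, -0.001, -1.0]]
force: [0.3, -0.2, -1.3]
opening: 0.999
grasp_force: 0.0
```

Call:
{"op": "apply_moves", "data": {"plan": "0 0 0 0 0 0;0 0 0 0 0 0;0 0 0 0 0 0;0 0 0 0 0 0;0 0 0 0 0 0;0 0 0 0 0 0;0 0 0 0 0 0;0 0 0 0 0 0", "gripper": -1}}

```text
time_s: 2.82
position: [0.4434, 0.2885, 0.0058]
tcp_rot: [[-0.982, -0.191, 0.0], [-0.191, 0.982, 0.0], [-0.0, 0.0, -1.0]]
force: [0.5, -0.6, -0.4]
opening: 0.478
grasp_force: 0.3
```

Call:
{"op": "apply_moves", "data": {"plan": "0 0 0 0 0 0;0 0 0 0 0 0;0 0 0 0 0 0;0 0 0 0 0 0"}}

```text
time_s: 3.15
position: [0.4434, 0.2885, 0.0058]
tcp_rot: [[-0.982, -0.191, 0.0], [-0.191, 0.982, 0.0], [-0.0, 0.0, -1.0]]
force: [-0.2, -1.0, 2.8]
opening: 0.455
grasp_force: 30.0
```

Call:
{"op": "apply_moves", "data": {"plan": "0 0 -0.3 0 0 0;0 0 -0.6 0 0 0;0 0 -0.6 0 0 0;0 0 -0.6 0 0 0;0 0 -0.3 0 0 0;0 0 0 0 0 0;0 0 0 0 0 0"}}

```text
time_s: 3.73
position: [0.4435, 0.2887, 0.1259]
tcp_rot: [[-0.982, -0.191, 0.001], [-0.191, 0.982, 0.001], [-0.001, 0.0, -1.0]]
force: [-0.6, -1.2, -0.1]
opening: 0.457
grasp_force: 30.0
```

Call:
{"op": "apply_moves", "data": {"plan": "-0.16 -0.65 -0.1 0 0 0;-0.16 -0.65 -0.1 0 0 0;-0.16 -0.65 -0.1 0 0 0;-0.16 -0.65 -0.1 0 0 0;-0.16 -0.65 -0.1 0 0 0;-0.16 -0.65 -0.1 0 0 0;-0.16 -0.65 0 0 0 0;-0.16 -0.65 0 0 0 0;-0.16 -0.65 0 0 0 0;-0.16 -0.65 0 0 0 0"}}

```text
time_s: 4.57
position: [0.5828, -0.0166, 0.153]
tcp_rot: [[-0.982, -0.19, -0.005], [-0.19, 0.982, 0.001], [0.004, 0.002, -1.0]]
force: [0.1, 0.5, -0.8]
opening: 0.454
grasp_force: 30.0
```

Call:
{"op": "apply_moves", "data": {"plan": "0 0 0 0 0 0.016;0 0 0 0 0 0;0 0 0 0 0 0;0 0 0 0 0 0"}}

```text
time_s: 4.9
position: [0.5822, -0.0142, 0.154]
tcp_rot: [[-0.996, -0.094, -0.004], [-0.094, 0.996, 0.001], [0.004, 0.001, -1.0]]
force: [0.1, 0.1, -1.0]
opening: 0.455
grasp_force: 30.0
```

```bash
python3 - <<'E'
from h import *
np.set_printoptions(precision=4,suppress=True)
s=bot.read_state();print(s["time_s"],s["position"],s["tcp_rot"])
im=snap("wrist","w2.png")
cv2.imwrite("pics/w2c.png",cv2.resize(im[60:280,100:400,::-1],None,fx=2.6,fy=2.6,interpolation=cv2.INTER_CUBIC))
E
```

```text
4.9 [ 0.5822 -0.0142  0.154 ] [[-0.9956 -0.0936 -0.0039]
 [-0.0936  0.9956  0.0011]
 [ 0.0037  0.0015 -1.    ]]
```

View pics/w2c.png

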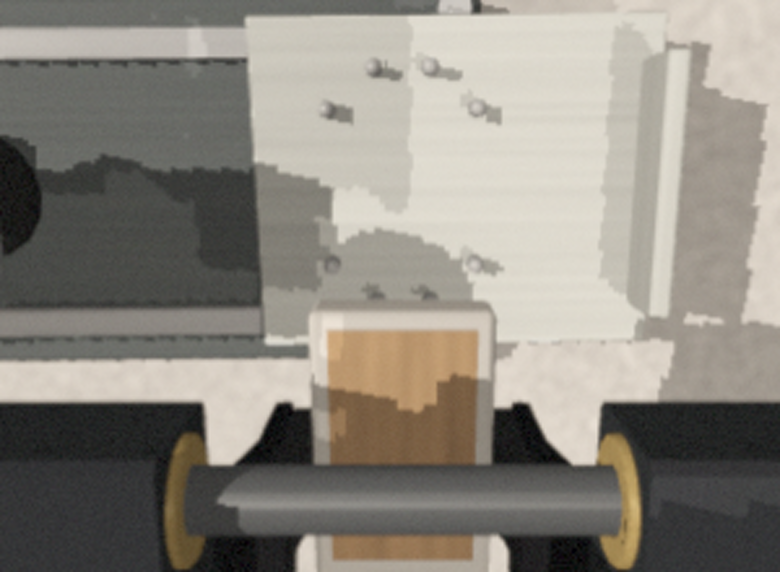

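The crop shows the pin tops at (374,67), (430,66), (328,109), (477,107), (333,263) and (475,264). The lip's outer top edge runs from (690,48) to (668,318). The held tag hangs straight between the fingers.

```bash
python3 - <<'E'
from h import *
np.set_printoptions(precision=4,suppress=True)
s=bot.read_state()
g=lambda L:np.array(L)/2.6+[100,60]
Q=ray("wrist",g([(374,67),(430,66),(328,109),(477,107),(333,263),(475,264)]),.039,s)[:,:2]
loc=np.array([(10,-42),(-10,-42),(27,-28),(-27,-28),(27,28),(-27,28)])/1e3
A=loc-loc.mean(0);B=Q-Q.mean(0);U,S,V=np.linalg.svd(A.T@B);R=(U@V).T
nest=Q.mean(0)-R@loc.mean(0);a=np.degrees(np.arctan2(R[1,0],R[0,0]))
print("nest",nest,"ang",a,"err",np.abs(B-A@R.T).max())
print("lip",ray("wrist",g([(690,48),(668,318)]),.058,s))
T=np.array(s["tcp_rot"]);d=T.T@(np.r_[nest,.154]-np.r_[s["position"]]);print("tool shift units",d/.05,"tool y",np.degrees(np.arctan2(T[1,1],T[0,1])))
print("plunger axis dist from top view",R.T@(np.array([.5435,-.1589])-nest))
# tag in hand: corners top edge at depth z tag top ~ tcp-.0058+.014
c=ray("wrist",g([(310,312),(495,306)]),.154+.0082,s);print("tag end tool", (c-s["position"])@T)
E
```

```text
nest [ 0.5309 -0.0178] ang -84.14660642721242 err 0.0009757384521443327
lip [[0.4772 0.0699 0.058 ]
 [0.5659 0.0793 0.058 ]]
tool shift units [1.0335 0.0227 0.0118] tool y 95.38343059193788
plunger axis dist from top view [ 0.1417 -0.0019]
tag end tool [[ 0.0333 -0.019  -0.0077]
 [ 0.0346  0.02   -0.0076]]
```

Call:
{"op": "apply_moves", "data": {"plan": "0.52 0.01 0 0 0 -0.001;0.51 0.01 0 0 0 0;0 0 0 0 0 0;0 0 0.6 0 0 0;0 0 0.6 0 0 0;0 0 0.4 0 0 0;0 0 0.3 0 0 0;0 0 0 0 0 0;0 0 0 0 0 0"}}

```text
time_s: 5.7
position: [0.532, -0.0182, 0.06]
tcp_rot: [[-0.995, -0.099, -0.002], [-0.099, 0.995, 0.0], [0.002, 0.001, -1.0]]
force: [0.0, 0.6, -1.7]
opening: 0.453
grasp_force: 30.0
```

Call:
{"op": "apply_moves", "data": {"plan": "0.02 0 0.2 0 0 0;0 0 0.2 0 0 0;0 0 0.07 0 0 0;0 0 0 0 0 0;0 0 0 0 0 0;0 0 0 0 0 0"}}

```text
time_s: 6.2
position: [0.5317, -0.0193, 0.0373]
tcp_rot: [[-0.995, -0.097, 0.001], [-0.097, 0.995, -0.0], [-0.001, -0.0, -1.0]]
force: [0.3, 0.7, -0.2]
opening: 0.453
grasp_force: 30.0
```

Now I'll let go, opening only part way, and then rise.

Call:
{"op": "apply_moves", "data": {"plan": "0 0 0.02 0 0 0;0 0 0 0 0 0;0 0 0 0 0 0;0 0 0 0 0 0;0 0 0 0 0 0;0 0 0 0 0 0", "gripper": 0.4}}

```text
time_s: 6.7
position: [0.5315, -0.0192, 0.0361]
tcp_rot: [[-0.995, -0.097, 0.0], [-0.097, 0.995, -0.0], [-0.0, -0.0, -1.0]]
force: [-0.6, -0.3, -0.1]
opening: 0.69
grasp_force: 0.0
```

Call:
{"op": "apply_moves", "data": {"plan": "0 0 -0.2 0 0 0;0 0 -0.4 0 0 0;0 0 -0.6 0 0 0;0 0 -0.6 0 0 0;-0.4 0 -0.6 0 0 0;-0.6 0 0 0 0 0;0 0 0 0 0 0;0 0 0 0 0 0;0 0 0 0 0 0"}}

```text
time_s: 7.45
position: [0.5799, -0.014, 0.1559]
tcp_rot: [[-0.995, -0.098, -0.002], [-0.098, 0.995, 0.0], [0.002, 0.001, -1.0]]
force: [0.6, -0.0, -1.1]
opening: 0.703
grasp_force: 0.0
```

```bash
python3 - <<'E'
from h import *
np.set_printoptions(precision=4,suppress=True)
s=bot.read_state();print(s["time_s"],s["position"],s["tcp_rot"])
im=snap("wrist","w3.png")
cv2.imwrite("pics/w3c.png",cv2.resize(im[60:280,60:400,::-1],None,fx=2.3,fy=2.3,interpolation=cv2.INTER_CUBIC))
E
```

```text
7.45 [ 0.5799 -0.014   0.1559] [[-0.9952 -0.0975 -0.0021]
 [-0.0975  0.9952  0.0004]
 [ 0.0021  0.0006 -1.    ]]
```

View pics/w3c.png

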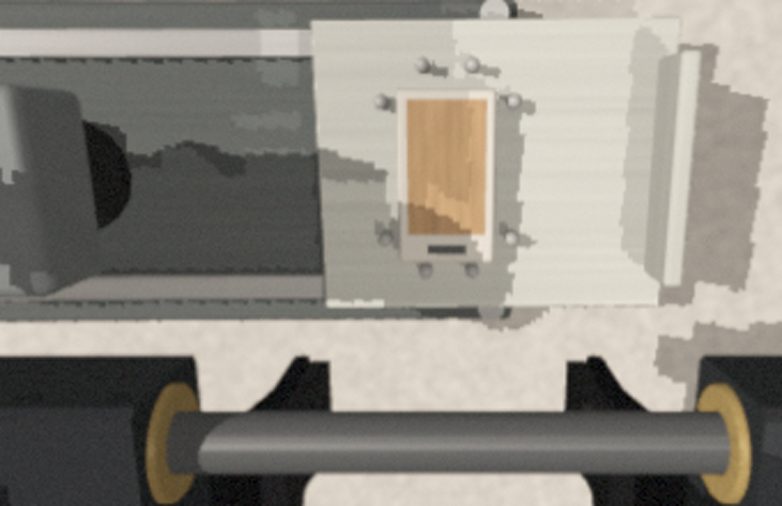

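The tag sits flat inside the pins, centred at about crop (447,175). Next I'll shut the fingers, turn the tool 90° so the wide gripper body clears the press arm, and go behind the lip.

Call:
{"op": "apply_moves", "data": {"plan": "0.25 0.65 0 0 0 0;0.25 0.65 0 0 0 0;0.25 0.65 0 0 0 0;0.24 0.65 0 0 0 0;0 0 0 0 0 0.019;0 0 0 0 0 0.019;0 0 0 0 0 0.019;0 0 0 0 0 0.019;0 0 0 0 0 0.019;0 0 0 0 0 0.019", "gripper": -1}}

```text
time_s: 8.33
position: [0.5174, 0.1101, 0.1553]
tcp_rot: [[-0.811, 0.585, -0.003], [0.585, 0.811, -0.0], [0.003, -0.002, -1.0]]
force: [0.2, 0.6, 0.1]
opening: 0.047
grasp_force: 0.0
```

Call:
{"op": "apply_moves", "data": {"plan": "0 0 0 0 0 0.019;0 0 0 0 0 0.019;0 0 0 0 0 0.019;0 0 0 0 0 0.019;0 0 0 0 0 0.019;0 0 0 0 0 0.019;0 0 0 0 0 0.019;0 0 0 0 0 0;0 0 0 0 0 0"}}

```text
time_s: 9.08
position: [0.518, 0.1101, 0.1555]
tcp_rot: [[-0.119, 0.993, -0.002], [0.993, 0.119, -0.0], [0.0, -0.002, -1.0]]
force: [0.4, 0.1, 0.2]
opening: 0.004
grasp_force: 0.0
```

```bash
python3 - <<'E'
from h import *
np.set_printoptions(precision=4,suppress=True)
s=bot.read_state();T=np.array(s["tcp_rot"]);print(s["time_s"],s["position"],T,s["joint_positions"],s["opening"])
a=np.radians(-84.15);px=np.array([np.cos(a),np.sin(a),0]);print("x-ang",np.degrees(np.arctan2(T[1,0],T[0,0])))
lip=np.array([.5215,.0752,.04]);tgt=lip-.035*px
print("to start",(T.T@(tgt-s["position"]))/.05)
m,R,p=pose("scene")
print(proj("scene",[[.5309,-.0178,.03]]))
E
```

```text
9.0833 [0.518  0.1101 0.1555] [[-0.119   0.9929 -0.0023]
 [ 0.9929  0.119  -0.0001]
 [ 0.0002 -0.0023 -1.    ]] [-0.1009 28.3711 99.5168 -0.0043 52.2423 -6.9311] 0.004347711510280701
x-ang 96.83280368104836
to start [-0.0014  0.0043  2.3103]
[[206.2844 218.8897]]
```

Call:
{"op": "apply_moves", "data": {"plan": "0 0 0.6 0 0 0.003;0 0 0.6 0 0 0;0 0 0.6 0 0 0;0 0 0.5 0 0 0;0 0 0 0 0 0;-0.2 0 0 0 0 0;-0.1 0 0 0 0 0;-0.1 0 0 0 0 0;-0.1 0 0 0 0 0"}}

```text
time_s: 9.83
position: [0.523, 0.0846, 0.0427]
tcp_rot: [[-0.097, 0.995, 0.003], [0.995, 0.097, 0.0], [-0.0, 0.003, -1.0]]
force: [1.1, 3.7, 0.7]
opening: 0.007
grasp_force: 1.8
```

Call:
{"op": "apply_moves", "data": {"plan": "-0.1 0 0 0 0 0;-0.12 0 0 0 0 0;-0.15 0 0 0 0 0;-0.15 0 0 0 0 0;-0.15 0 0 0 0 0;-0.15 0 0 0 0 0;-0.15 0 0 0 0 0;-0.15 0 0 0 0 0;-0.15 0 0 0 0 0;-0.15 0 0 0 0 0"}}

```text
time_s: 10.67
position: [0.5288, 0.0139, 0.041]
tcp_rot: [[-0.097, 0.995, 0.0], [0.995, 0.097, 0.0], [0.0, 0.0, -1.0]]
force: [1.9, 2.6, 1.4]
opening: 0.003
grasp_force: 1.4
```

```bash
python3 - <<'E'
from h import *
im=snap("scene","s2.png")
cv2.imwrite("pics/s2c.png",cv2.resize(im[110:280,80:320,::-1],None,fx=3.2,fy=3.2,interpolation=cv2.INTER_CUBIC))
E
```

```text
(no output)
```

View pics/s2c.png

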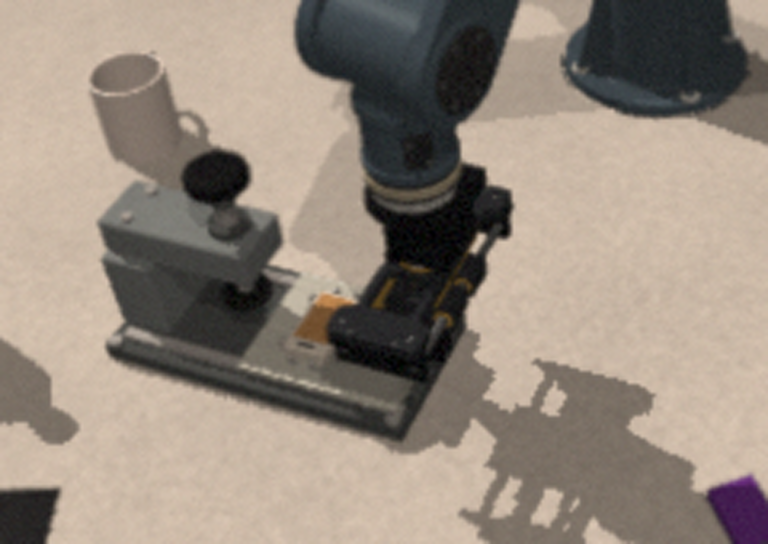

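The tray is half way in with the tag riding in it (orange patch at about crop (325,315)). I'll continue.

Call:
{"op": "apply_moves", "data": {"plan": "-0.15 0 0 0 0 0;-0.15 0 0 0 0 0;-0.15 0 0 0 0 0;-0.15 0 0 0 0 0;-0.15 0 0 0 0 0;-0.15 0 0 0 0 0;-0.12 0 0 0 0 0;-0.08 0 0 0 0 0;-0.06 0 0 0 0 0;0 0 0 0 0 0"}}

```text
time_s: 11.55
position: [0.5341, -0.044, 0.041]
tcp_rot: [[-0.097, 0.995, -0.0], [0.995, 0.097, -0.001], [-0.001, -0.001, -1.0]]
force: [-0.4, -0.3, -0.4]
opening: 0.006
grasp_force: 0.0
```

Call:
{"op": "apply_moves", "data": {"plan": "-0.05 0 0 0 0 0;-0.05 0 0 0 0 0;-0.04 0 0 0 0 0;-0.04 0 0 0 0 0;0 0 0 0 0 0"}}

```text
time_s: 11.97
position: [0.5348, -0.0522, 0.041]
tcp_rot: [[-0.097, 0.995, -0.001], [0.995, 0.097, -0.0], [-0.0, -0.001, -1.0]]
force: [-1.5, 0.7, 0.2]
opening: 0.004
grasp_force: 0.4
```

Call:
{"op": "apply_moves", "data": {"plan": "-0.04 0 0 0 0 0;-0.04 0 0 0 0 0;-0.03 0 0 0 0 0;0 0 0 0 0 0"}}

```text
time_s: 12.3
position: [0.5354, -0.0578, 0.041]
tcp_rot: [[-0.097, 0.995, -0.001], [0.995, 0.097, -0.0], [-0.0, -0.001, -1.0]]
force: [-0.5, 0.7, 0.2]
opening: 0.008
grasp_force: 0.5
```

Call:
{"op": "apply_moves", "data": {"plan": "-0.03 0 0 0 0 0;-0.03 0 0 0 0 0;0 0 0 0 0 0"}}

```text
time_s: 12.55
position: [0.5355, -0.059, 0.041]
tcp_rot: [[-0.096, 0.995, -0.001], [0.995, 0.096, 0.003], [0.003, -0.001, -1.0]]
force: [0.4, 7.8, 1.8]
opening: 0.004
grasp_force: 3.7
```

Call:
{"op": "apply_moves", "data": {"plan": "-0.02 0 0 0 0 0;0 0 0 0 0 0;0 0 0 0 0 0"}}

```text
time_s: 12.8
position: [0.5355, -0.0591, 0.041]
tcp_rot: [[-0.096, 0.995, -0.001], [0.995, 0.096, 0.004], [0.004, -0.001, -1.0]]
force: [0.3, 10.9, 2.1]
opening: 0.004
grasp_force: 5.1
```

Call:
{"op": "apply_moves", "data": {"plan": "0.1 0 0 0 0 0;0.3 0 0 0 0 0;0 0 -0.6 0 0 0;0 0 -0.7 0 0 0;0 0 -0.7 0 0 0;0 0 -0.7 0 0 0;0 0 -0.7 0 0 0;0 0 -0.2 0 0 0;0 0 0 0 0 0;0 0 0 0 0 0"}}

```text
time_s: 13.63
position: [0.5341, -0.0419, 0.2211]
tcp_rot: [[-0.097, 0.995, 0.001], [0.995, 0.097, -0.001], [-0.001, 0.001, -1.0]]
force: [0.2, -0.4, -0.3]
opening: 0.004
grasp_force: 0.0
```

```bash
python3 - <<'E'
from h import *
np.set_printoptions(precision=4,suppress=True)
s=bot.read_state();T=np.array(s["tcp_rot"]);print(s["time_s"],s["position"])
print((T.T@(np.array([.5445,-.160,.205])-s["position"]))/.05)
im=snap("scene","s3.png");t=snap("top","t3.png")
cv2.imwrite("pics/m3.png",np.hstack([cv2.resize(im[120:250,100:240,::-1],(400,371)),cv2.resize(t[120:250,250:420,::-1],(400,371))]))
E
```

```text
13.6333 [ 0.5341 -0.0419  0.2211]
[-2.3698 -0.0233  0.3236]
```

View pics/m3.png

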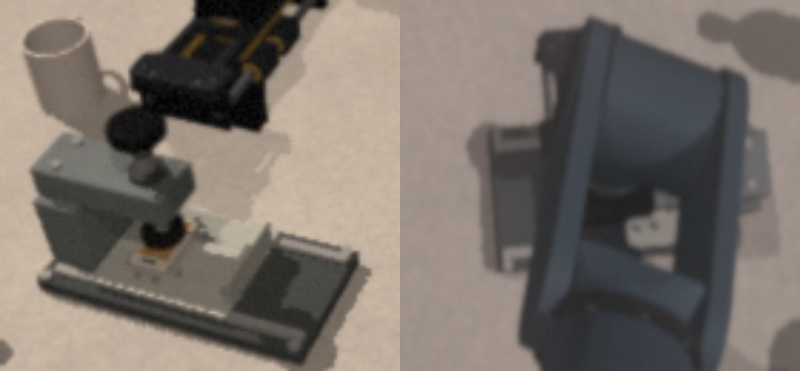

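The tray is home, with the tag under the pad at about (165,250) in the left panel, and the plunger is up. I'll go above the head and press in small steps.

Call:
{"op": "apply_moves", "data": {"plan": "-0.5 0 0 0 0 0;-0.6 0 0 0 0 0;-0.6 0 0 0 0 0;-0.5 -0.02 0 0 0 0;-0.17 0 0 0 0 0;0 0 0.2 0 0 0;0 0 0 0 0 0;0 0 0 0 0 0"}}

```text
time_s: 14.4
position: [0.5431, -0.1576, 0.209]
tcp_rot: [[-0.098, 0.995, -0.004], [0.995, 0.098, 0.003], [0.003, -0.004, -1.0]]
force: [-0.3, 0.3, 0.8]
opening: 0.008
grasp_force: 0.0
```

```bash
python3 - <<'E'
from h import *
np.set_printoptions(precision=4,suppress=True)
s=bot.read_state();T=np.array(s["tcp_rot"]);print(s["time_s"],s["position"])
w=snap("wrist","w4.png");im=snap("scene","s4.png")
print("tcp scene",proj("scene",[s["position"],[.5445,-.16,.194]]),"wrist",proj("wrist",[s["position"],[.5445,-.16,.194]]))
cv2.imwrite("pics/m4.png",np.hstack([cv2.resize(im[120:240,100:220,::-1],(360,360)),cv2.resize(w[150:330,166:346,::-1],(360,360))]))
E
```

```text
14.4 [ 0.5431 -0.1576  0.209 ]
tcp scene [[148.5297 156.3924]
 [148.6405 161.1463]] wrist [[252.8801 230.1215]
 [254.8107 224.8495]]
```

View pics/m4.png

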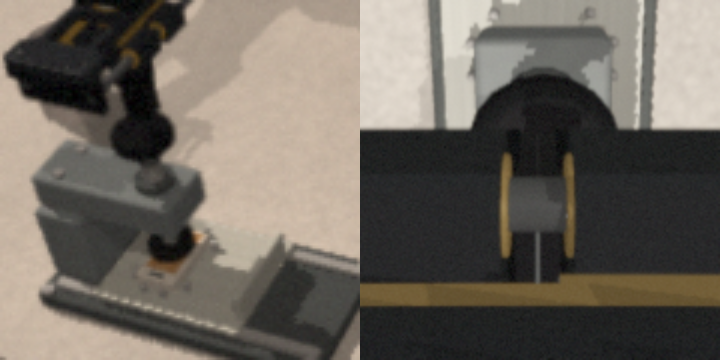

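The fingers are over the head in both views. Head centre column is about 258 in the wrist picture, within about 2 mm of the estimate.

Call:
{"op": "apply_moves", "data": {"plan": "-0.03 0.02 0.1 0 0 0;0 0 0.1 0 0 0;0 0 0.08 0 0 0;0 0 0.06 0 0 0;0 0 0.04 0 0 0;0 0 0 0 0 0"}}

```text
time_s: 15.0
position: [0.5456, -0.1605, 0.1917]
tcp_rot: [[-0.097, 0.995, -0.001], [0.995, 0.097, 0.001], [0.001, -0.001, -1.0]]
force: [-0.4, 2.1, 1.6]
opening: 0.005
grasp_force: 0.8
```

Call:
{"op": "apply_moves", "data": {"plan": "0 0 0.06 0 0 0;0 0 0.06 0 0 0;0 0 0.06 0 0 0;0 0 0.05 0 0 0;0 0 0 0 0 0;0 0 0 0 0 0"}}

```text
time_s: 15.5
position: [0.5459, -0.1608, 0.1812]
tcp_rot: [[-0.097, 0.995, 0.0], [0.995, 0.097, 0.0], [0.0, 0.0, -1.0]]
force: [-1.1, 2.3, 7.6]
opening: 0.006
grasp_force: 3.6
```

Call:
{"op": "apply_moves", "data": {"plan": "0 0 0.05 0 0 0;0 0 0.05 0 0 0;0 0 0.04 0 0 0;0 0 0 0 0 0;0 0 0 0 0 0;0 0 0 0 0 0"}}

```text
time_s: 16.0
position: [0.5459, -0.1608, 0.1749]
tcp_rot: [[-0.097, 0.995, 0.001], [0.995, 0.097, -0.0], [-0.0, 0.001, -1.0]]
force: [-2.4, 3.7, 9.9]
opening: 0.007
grasp_force: 5.2
```

Call:
{"op": "apply_moves", "data": {"plan": "0 0 0.02 0 0 0;0 0 0 0 0 0;0 0 0 0 0 0;0 0 0 0 0 0;0 0 0 0 0 0;0 0 0 0 0 0;0 0 0 0 0 0;0 0 0 0 0 0;0 0 0 0 0 0;0 0 0 0 0 0"}}

```text
time_s: 16.83
position: [0.5459, -0.1608, 0.174]
tcp_rot: [[-0.097, 0.995, 0.001], [0.995, 0.097, -0.0], [-0.0, 0.001, -1.0]]
force: [-2.8, 1.5, 10.1]
opening: 0.006
grasp_force: 5.4
```

```bash
python3 - <<'E'
from h import *
im=snap("scene","s5.png")
cv2.imwrite("pics/s5c.png",cv2.resize(im[130:230,100:220,::-1],None,fx=5,fy=5,interpolation=cv2.INTER_CUBIC))
E
```

```text
(no output)
```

View pics/s5c.png

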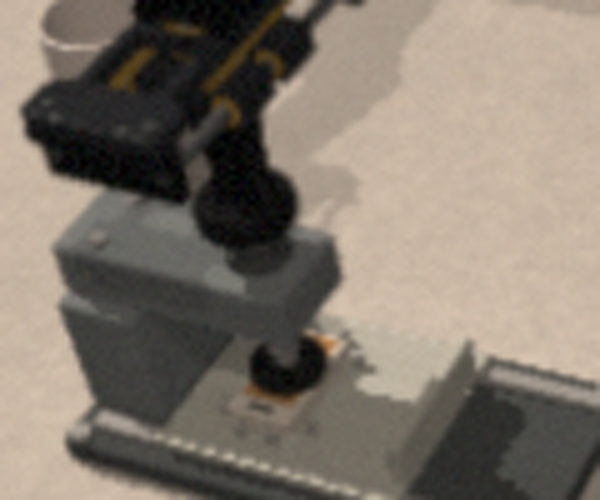

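The head is pressed down near the collar (about crop (250,215)), the pad is on the tag (about (285,370)) and the tray is home. The push is about 10 N with the head top at 174 mm, which matches 20 mm down on a tag.

```bash
python3 -c "
from rig import bot
print(bot.hand_in())"
```

```text
the job is handed in; nothing more can be done
None
```

I laid the tag between the pins, slid the tray home, and handed in with the plunger held 20 mm down (head top at 174 mm, about 10 N) at about 17 s on the robot's clock; the hand-in returned no verdict.

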